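Set and lock the model railway traverser for the waiting locomotive

ROBOT

A 6-joint arm with a two-finger parallel gripper is mounted at the origin on the work surface. World frame = base frame: x ahead of the robot, y to its left, z up, the work surface at z = 0. Lengths are in m, angles in rad, forces in N, time in s.
With the tool pointing down it reaches from about 0.325 to 0.75 m from the base axis. Payload 7.6 kg.
Tool frame: the origin (TCP) lies midway between the tips of the shut fingers; the grasp point (between the pads) lies 19 mm behind it (robot.pinch_z is the distance from the TCP to the grasp point, in m); z points along the fingers, y is the line along which they close (so a half turn about z gives the same grasp; the last joint's range is limited). The gripper opens to 85 mm and grips with 20 to 120 N. Pads are 22 mm wide; open, the fingers measure 114 mm over their backs; the gripper's body (76 mm by 85 mm) begins 54 mm behind the grasp point. The pads swing forward as they close: fully open they stand 13 mm farther back than shut.
Start: joints at [1.216, 0.052, 1.401, -0, 1.689, -0.07], TCP at [0.147, 0.504, 0.231] pointing down, gripper open.
Joint ranges: [-2.9, 2.9], [-0.91, 2.17], [0.12, 2.37], [-1.06, 4.2], [0.26, 2.73], [-2.93, 2.93]. Speed limits (rad/s): [2.57, 2.57, 3.01, 3.14, 3.14, 3.14].

INTERFACE

Orientations are given as a rotation vector (axis times angle).
In Python, from plant import robot, effector, ik, imaging, job_done gives the robot as it stands. Calls block until the motion is done:
- robot.movep(position, orientation): joint-space move of the TCP to a pose.
- robot.move_straight(position, rotation=None, speed=0.15): straight line of the TCP; rotation=None keeps the orientation; speed is the mean speed in m/s.
- robot.move_j(angles): joint-space move.
- effector.open_jaws() and effector.gripper_close(grasp_force=None): open the fingers fully, or close them until they stop; grasp_force is the grip in N (None keeps the last).
- robot.dwell(seconds).
- ik(position, orientation): joint angles nearest the present ones, or None.
- imaging.get_image(name): name is "side" or "top" or "wrist"; returns the picture (384x512x3 uint8, red, green, blue); there is no depth.
- imaging.camera_info(name): a dict with "mtx" (3x3 intrinsics, pixels), "k1" (the pictures are not rectified: a ray, as slopes to the right and down, at radius r is drawn at 1 + k1 r^2 times it, then the intrinsics apply), "world_from_camera" (4x4, takes a point from camera to world coordinates). Camera axes: x right, y up, looking along -z (the intrinsics and any distortion apply to the point x, -y, -z); pixel columns grow to the right and rows downward; lengths in m; the calibration is good to about 2 mm. A picture is of the moment at which its call begins: read the wrist's pose just before it. camera_info takes no time and is no camera call; for the wrist camera it gives the pose at the moment of the call.
A pose or a line that the arm cannot do raises robot.MotionError and nothing moves.
- job_done(): hands the job in; it is judged then, once.
Readings, each from a call of its own:
- robot.read_t(): time.
- robot.read_qpos(): joint angles.
- robot.read_qd(): joint speeds.
- robot.read_joint_torque(): joint torques, N m.
- robot.read_position(): TCP position.
- robot.read_tool_rot(): TCP orientation.
- robot.read_wrist_force(): force on the tool from outside, world axes, zero at the start.
- robot.read_moment(): the same for the moment, N m.
- robot.read_opening(): finger opening in m.
- robot.read_finger_force(): force on a finger pad.
Only numpy, scipy, OpenCV 4.12 (cv2) and the standard library are available. Lean on these libraries where they do the work, as an engineer would, in place of code of your own. Each camera call takes 0.05 s, during which the arm holds its last target. There are 200 camera calls.

TASK

Push the traverser's sliding deck along, by the wooden tab standing on it, until its track lines up with the road on which the steam locomotive is waiting and the deck has clicked into that road's notch. Then push the deck's bolt by its upright knob fully home, away from the robot, to lock the deck. Leave the locomotive, the wagons and the jar where they stand, and finish clear of everything.

Things in the scene. Friction and masses are not known exactly. Their poses are not given: they have to be found in the camera images.
- base: Fixed frame of a model railway traverser, 470 x 520 mm, 30 mm high. Origin: at table height under the middle of the deck's travel. +x points away from the robot to the fixed board, +y along the deck's travel (robot's left), z up; the frame is turned about z by up to 0.2 rad. Deck (base x -85 to 95 mm, 120 mm along y) and fixed board (x 100 to 350 mm) have their tops 30 mm above the table.
- road_mid (a point): End, next to the deck, of the middle one of three parallel tracks (roads) on the fixed board: base x = 102 mm, y = 0, on the rail tops 36 mm above the table. The roads run along base x, centred at base y = -90, 0 and +90 mm. Left (+y) of each road's end a steel keeper for the bolt stands up to 52 mm above the table (base x 108 to 114 mm), its opening 14 mm wide.
- notch_mid (a point): Middle notch of the fixed aluminium bar along the deck's near edge: base x = -109 mm, y = 0, bar top 20 mm above the table. Three notches 13 mm wide, at base y = -90, 0, +90 mm. A sprung roller on the deck rides on the bar and drops into a notch when the deck's track lines up with that road; its bracket stands 53 mm above the table at base x -115 to -65 mm.
- deck (a joint): Position of the sliding deck along base +y, m, -0.105 to 0.105: its track is in line with a road, and the roller in a notch, at -0.090, 0 and +0.090. Starts at 0.022 to 0.068; stays where left. Sliding takes about 2 N; within about 4 mm of a notch the roller pulls it in (the push force vanishes); 9 to 15 N push it out again, either way. Passing through another road's notch is allowed.
- handle (a point): Middle of the dark wooden push tab standing on the deck: 56 mm along base x, 14 mm thick along base y, from the deck top (30 mm above the table) to 74 mm, its middle at 52 mm. It moves with the deck: base x = -20 mm, y = deck value - 43 mm. It can be pushed from both sides; the deck's track (rail tops 36 mm above the table) lies on its +y side.
- bolt (a joint): Travel of the steel barrel bolt on the deck along base +x, m: 0 withdrawn (towards the robot), 0.030 fully home against its stop. Starts at 0 to 0.006, stays where left; pushing takes 2 to 3 N. The nose enters the road's keeper from about 0.013 on, only while the deck is in line with that road (within about 3 mm).
- bolt_knob (a point): Middle of the free part of the bolt's upright round knob: 16 mm diameter, top 76 mm above the table, this point at 58 mm. Base x = bolt value, y = deck value + 35 mm. The rod (8 mm thick, up to 42 mm above the table) runs along base x from 49 mm on the robot's side of the knob to 95 mm beyond, through two brass guides up to 44 mm above the table at base x 51 to 84 mm.
- loco_mid (a point): Middle of the black steam locomotive (round boiler with chimney, cab at the far end): 165 mm long, 50 mm wide, 74 mm high, standing free along one of the three roads, which one varies. The point is 72 mm above the table, about 235 mm from the base origin along base x.
- van_mid (a point): Middle of a box van (plain closed box with flat roof, 134 x 50 x 65 mm) standing free on another road. Leave it.
- logs_mid (a point): Middle of a flat wagon loaded with three logs (130 x 44 x 57 mm) standing free on the remaining road. Leave it.
- jar_mid (a point): Middle of a small amber jar (34 mm diameter, 50 mm high) standing free on the fixed board beside the roads. Leave it.
Mind the look-alikes: they are no part of the job. What is shaped like the part that bears loco_mid but pink or yellow is not meant.

How it is judged:
By the outcome, as a careful person would: the job done as asked, in the order asked, and still so for the second after the job is handed in, with the robot touching nothing.
It also fails if it takes over 45 s, if anything falls off the work surface, if the arm or the gripper's body presses on something with over 40 N, if the wrist force passes 120 N, or if a joint passes its speed limit or range.

## Working session

There is one attempt and no reset: what is moved stays moved. The work goes in short steps, each a Python script; the robot and the scene stay as the last script left them, time stands still between calls to the robot, and variables do not carry over. Pictures are saved under pics/ and viewed, at most 10 in all, crops included, and the job is handed in when it is done.

```bash
mkdir -p pics
cat > h.py <<'E'
import numpy as np, cv2
from plant import robot, effector, ik, imaging, job_done
def save(n,f,im=None):
    im=imaging.get_image(n) if im is None else im
    cv2.imwrite('pics/'+f,im[:,:,::-1]); return im
def ray(n,uv,info=None):
    c=info or imaging.camera_info(n); K=np.array(c['mtx']);T=np.array(c['world_from_camera'])
    p=np.linalg.inv(K)@[uv[0],uv[1],1.]; d=p[:2]/p[2]; s=d.copy()
    for _ in range(20): s=d/(1+c['k1']*(s@s))
    return T[:3,3],T[:3,:3]@np.array([s[0],-s[1],-1.])
def onplane(n,uv,z,info=None):
    o,d=ray(n,uv,info); return o+d*(z-o[2])/d[2]
def proj(n,P,info=None):
    c=info or imaging.camera_info(n); K=np.array(c['mtx']);T=np.array(c['world_from_camera'])
    q=np.linalg.inv(T)@np.append(P,1.); s=np.array([q[0],-q[1]])/-q[2]; s=s*(1+c['k1']*(s@s))
    return (K@np.append(s,1))[:2]
E
python3 - <<'E'
from h import *
a=save('top','top.png');b=save('side','side.png')
for n in('top','side'):
    c=imaging.camera_info(n);print(n,np.round(c['world_from_camera'],3).tolist(),c['k1'],np.round(c['mtx'],1).tolist())
E
```

```text
top [[0.049, 0.976, -0.21, 0.368], [-0.999, 0.048, -0.009, 0.142], [0.001, 0.21, 0.978, 0.971], [0.0, 0.0, 0.0, 1.0]] 0.015898674246812294 [[392.8, 0.0, 255.5], [0.0, 392.8, 192.4], [0.0, 0.0, 1.0]]
side [[0.931, 0.221, -0.289, 0.345], [-0.364, 0.571, -0.736, -0.431], [0.002, 0.791, 0.612, 0.533], [0.0, 0.0, 0.0, 1.0]] -0.013776858848351324 [[360.8, 0.0, 254.0], [0.0, 360.8, 191.1], [0.0, 0.0, 1.0]]
```

View pics/top.png

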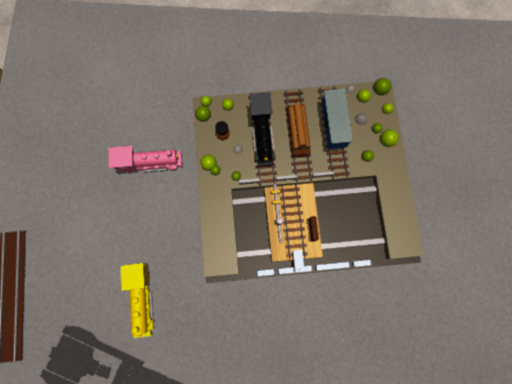

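View pics/side.png

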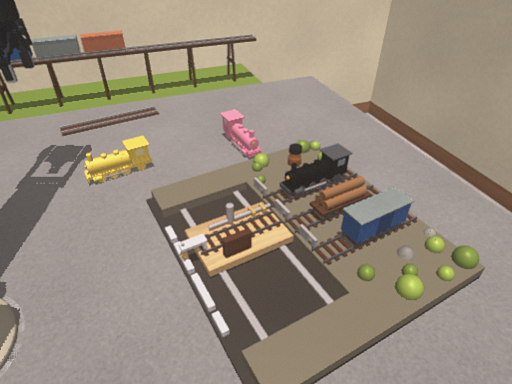

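The top view shows the black locomotive at (262,130) on the left road (+y). The look-alikes are the pink engine at (145,159) and the yellow one at (137,300), both standing off the board. The van is at (338,118), the logs at (299,128) and the jar at (222,130). On the deck, the tab is at (314,229) and the knob near (280,222). I choose the black one and check it in a close crop.

Run:
```python
from h import *
a=cv2.imread('pics/top.png')
cv2.imwrite('pics/crop.png',cv2.resize(a[75:285,190:425],None,fx=2.8,fy=2.8,interpolation=cv2.INTER_CUBIC))
for uv in [(194,98),(391,82),(420,263),(204,280)]: print(onplane('top',uv,.03).round(3))
for uv,z in [((262,130),.072),((314,229),.074),((280,222),.076)]: print(onplane('top',uv,z).round(3))
```

```text
[0.812 0.322 0.03 ]
[ 0.881 -0.186  0.03 ]
[ 0.42  -0.244  0.03 ]
[0.356 0.261 0.03 ]
[0.717 0.143 0.072]
[0.482 0.013 0.074]
[0.494 0.091 0.076]
```

View pics/crop.png

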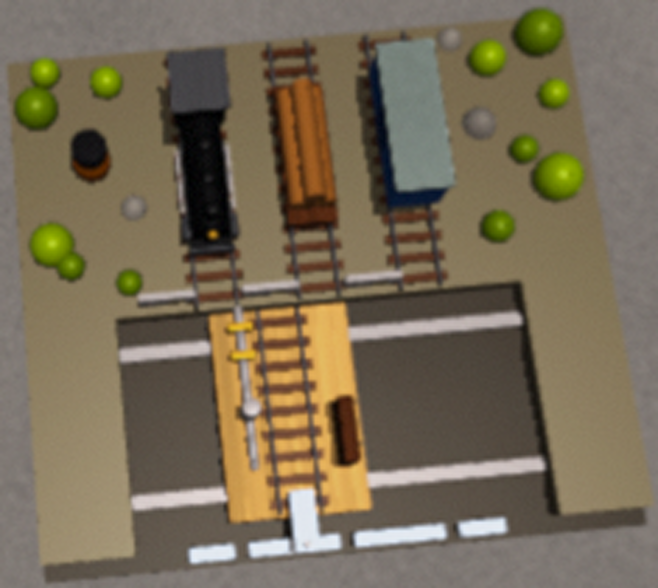

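The crop confirms it: the black engine, with its cab at the far end, is on the leftmost (+y) road, so the deck must go to +0.090. The base is at about (0.503, 0.023) with yaw 0.134, and the deck is at about 0.035. Next I go beside the tab.

```bash
cat >> h.py <<'E'
from scipy.spatial.transform import Rotation as Ro
O=np.array([.503,.023]); YAW=.134
c,s=np.cos(YAW),np.sin(YAW); BX=np.array([c,s]);BY=np.array([-s,c])
def W(x,y,z): return np.append(O+x*BX+y*BY,z)
def B(P): d=np.asarray(P)[:2]-O; return np.array([d@BX,d@BY])
def rot(sg=1): return Ro.from_matrix(np.column_stack([sg*np.append(BX,0),-sg*np.append(BY,0),[0,0,-1]])).as_rotvec()
def F(): f=np.array(robot.read_wrist_force()); return np.array([f[:2]@BX,f[:2]@BY,f[2]])
E
python3 - <<'E'
from h import *
P=W(-.02,.035-.05-.0145-.02,.15); q0=np.array(robot.read_qpos())
sg=min((1,-1),key=lambda g:(lambda q:9 if q is None else abs(q-q0).max())(ik(P,rot(g))))
print(sg,ik(P,rot(sg)),robot.read_t())
effector.gripper_close()
robot.movep(P,rot(sg)); print(F(),robot.read_t(),robot.read_opening())
i=imaging.camera_info('wrist'); a=save('wrist','w1.png')
for n,p in dict(tab=(-.02,-.008,.074),knob=(0,.07,.076)).items(): print(n,proj('wrist',W(*p),i))
open('sg','w').write(str(sg))
E
```

```text
1 [-0.13386664 -0.00435033  1.62113069  0.          1.52481229  1.30292969] 0.1
[ 0.20601314  0.17503182 -0.0545997 ] 3.1417 -0.00010110322635364934
tab [208.70673411 196.88950931]
knob [113.88339089 175.06403386]
```

View pics/w1.png

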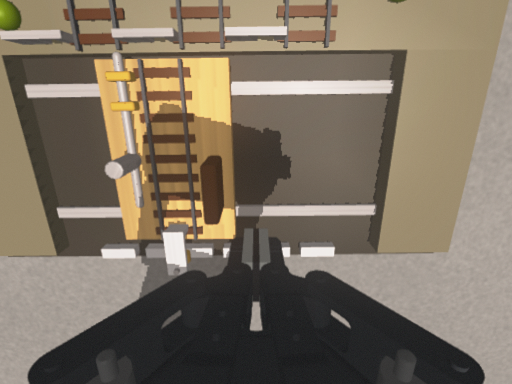

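The wrist view shows the tab's top at about (209,191), predicted (209,197). The knob's top is at (116,169), predicted (114,175). Both agree within a few mm. Next I lower the fingers and push.

Run:
```python
from h import *
y=-.0495; robot.move_straight(W(-.02,y,.046),speed=.12); f0=F(); print(f0,robot.read_t())
# fast travel to well short of the notch: deck ~0.078
robot.move_straight(W(-.02,.078-.0645,.046),speed=.05); print('mid',F()-f0,robot.read_t())
y=.078-.0645; hist=[]
while y<.0355:
    y+=.0015; robot.move_straight(W(-.02,y,.046),speed=.02); robot.dwell(.1)
    f=(F()-f0)[1]; hist.append(f); print(round(y+.0645,4),f.round(2),B(robot.read_position())[1].round(4))
    if len(hist)>2 and f<-6.5 : break
    if len(hist)>1 and abs(f)<.6 and min(hist)<-1: break
print(robot.read_t()); save('top','top2.png')
```

```text
[-0.15855009  0.15568278  0.28838108] 4.2083
mid [ 0.58378257 -1.11957878 -0.32090952] 5.6167
0.0795 -0.23 0.0152
0.081 -0.42 0.0166
0.0825 0.02 0.018
0.084 0.26 0.0195
0.0855 -0.2 0.021
0.087 -0.34 0.0225
0.0885 -5.66 0.0229
0.09 -10.39 0.0236
8.4167
```

Run:
```python
from h import *
y=B(robot.read_position())[1]
robot.move_straight(W(-.02,y-.012,.046),speed=.08); robot.move_straight(W(-.02,y-.012,.15),speed=.2)
robot.movep(W(-.09,.09,.17),rot(1)); print(F(),robot.read_t())
i=imaging.camera_info('wrist'); a=save('wrist','w2.png')
for n,p in dict(tab=(-.02,.047,.074),knob=(0,.125,.076),road=(.102,.09,.036),notchL=(-.109,.09,.02),deckedge=(.095,.15,.03),deckedge2=(.095,.03,.03)).items(): print(n,proj('wrist',W(*p),i).round(1))
```

```text
[ 0.47995881  0.56785687 -0.24982081] 9.9667
tab [307.1 110.9]
knob [213.7  85.4]
road [256.7 -41.4]
notchL [256.1 189.6]
deckedge [187.8 -28.4]
deckedge2 [325.5 -28.1]
```

View pics/w2.png

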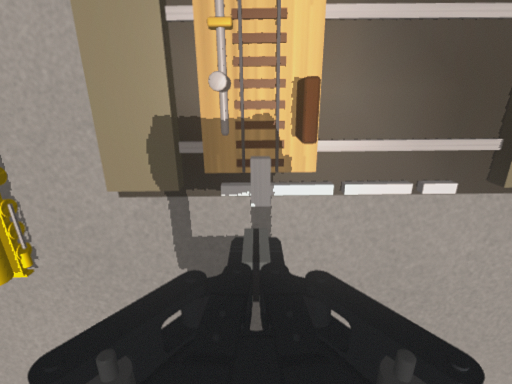

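The deck is near the left notch: bracket at (261,182), other gaps at about x=338 and 418, left gap hidden near 258. I need to see the rail joint to confirm the alignment.

Run:
```python
from h import *
a=cv2.imread('pics/w2.png',0)
r=a[187:193].mean(0); print('bar row',[(i,int(r[i])) for i in list(range(245,278))+list(range(330,348))+list(range(409,426))])
robot.movep(W(-.0,.10,.17),rot(1))
i=imaging.camera_info('wrist'); a=save('wrist','w3r.png'); print(robot.read_t(),proj('wrist',W(.102,.09,.036),i),proj('wrist',W(0,.125,.076),i))
save('wrist','w3.png',cv2.resize(a[0:200,120:390],None,fx=2.9,fy=2.9,interpolation=cv2.INTER_CUBIC))
```

```text
bar row [(245, 140), (246, 136), (247, 156), (248, 159), (249, 137), (250, 131), (251, 133), (252, 134), (253, 134), (254, 131), (255, 131), (256, 132), (257, 134), (258, 135), (259, 132), (260, 132), (261, 133), (262, 135), (263, 135), (264, 134), (265, 135), (266, 134), (267, 135), (268, 135), (269, 134), (270, 134), (271, 132), (272, 137), (273, 190), (274, 218), (275, 234), (276, 234), (277, 234), (330, 234), (331, 235), (332, 236), (333, 171), (334, 105), (335, 93), (336, 94), (337, 95), (338, 95), (339, 90), (340, 79), (341, 85), (342, 91), (343, 92), (344, 141), (345, 234), (346, 234), (347, 233), (409, 227), (410, 225), (411, 197), (412, 116), (413, 84), (414, 83), (415, 83), (416, 83), (417, 88), (418, 89), (419, 89), (420, 90), (421, 94), (422, 134), (423, 198), (424, 225), (425, 225)]
10.5167 [265.57406406  74.37097135] [227.89517602 190.54478331]
```

View pics/w3.png

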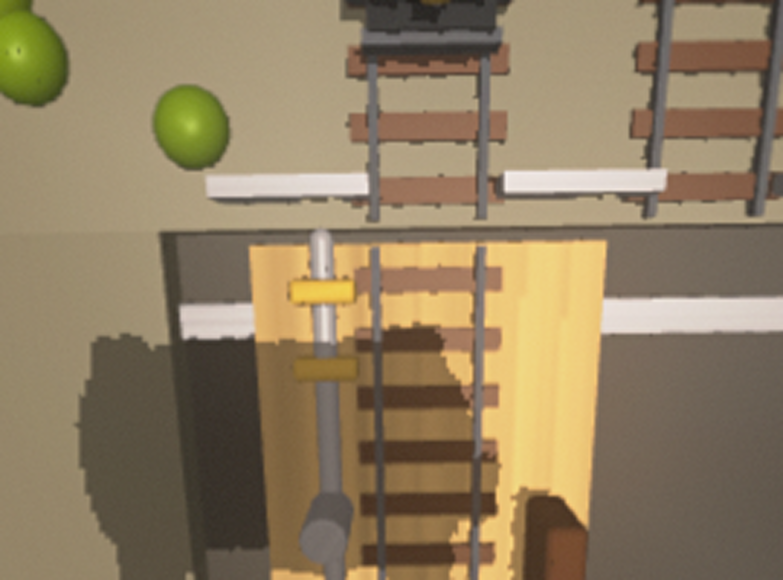

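The rail joint is aligned. The road rails at x=374 and 482 meet the deck rails at 375 and 481, so the deck is in the notch within 1 mm. The knob's top is at crop (325,540), with free space behind it. Next I push the bolt.

Run:
```python
from h import *
i=imaging.camera_info('wrist'); k=B(onplane('wrist',(120+325/2.9,540/2.9),.076,i)); print('knob',k)
x=k[0]-.019-.018
robot.movep(W(x,k[1],.12),rot(1)); robot.move_straight(W(x,k[1],.056),speed=.1); f0=F(); print(robot.read_t())
x=k[0]-.019-.004; robot.move_straight(W(x,k[1],.056),speed=.06)
for n in range(40):
    x+=.002; robot.move_straight(W(x,k[1],.056),speed=.03)
    f=F()-f0; p=B(robot.read_position())[0]; print(round(x+.019,4),round(p+.019,4),f.round(1))
    if f[0]<-14: break
print(robot.read_t())
```

```text
knob [0.00361786 0.12117296]
11.6667
0.0016 0.0015 [0.1 0.2 0. ]
0.0036 0.0037 [-0.7 -0.3  0.5]
0.0056 0.0056 [-1.3 -1.2  0.4]
0.0076 0.0076 [-1.2  0.2 -0.2]
0.0096 0.0097 [-0.7 -0.5 -0.5]
0.0116 0.0118 [-1.4 -0.5 -0.7]
0.0136 0.0138 [-0.9 -0.  -1.4]
0.0156 0.0158 [-1.5  0.4  0.3]
0.0176 0.0178 [-1.7 -0.7 -1.1]
0.0196 0.0198 [-0.5  0.1 -0.5]
0.0216 0.0218 [-0.8 -0.8  0.3]
0.0236 0.0238 [-1.  -0.6  0.1]
0.0256 0.0258 [-1.8 -0.2 -0. ]
0.0276 0.0278 [ 0.2  0.1 -0.7]
0.0296 0.0296 [-2.2  0.3  0.9]
0.0316 0.03 [-12.5  -0.3   7. ]
0.0336 0.0303 [-22.3  -1.2  13.3]
16.3
```

Hard stop at 0.030, so the bolt is home. I back off and look.

Run:
```python
from h import *
b=B(robot.read_position())
robot.move_straight(W(b[0]-.02,b[1],.056),speed=.06); robot.move_straight(W(b[0]-.02,b[1],.17),speed=.2)
robot.movep(W(0,.10,.17),rot(1))
i=imaging.camera_info('wrist'); a=save('wrist','w4r.png'); 
save('wrist','w4.png',cv2.resize(a[0:200,120:390],None,fx=2.9,fy=2.9,interpolation=cv2.INTER_CUBIC))
robot.movep(W(-.12,.05,.26),rot(1)); print(F(),robot.read_t())
```

```text
[-0.03752603 -0.05572294 -0.22069024] 18.5333
```

View pics/w4.png

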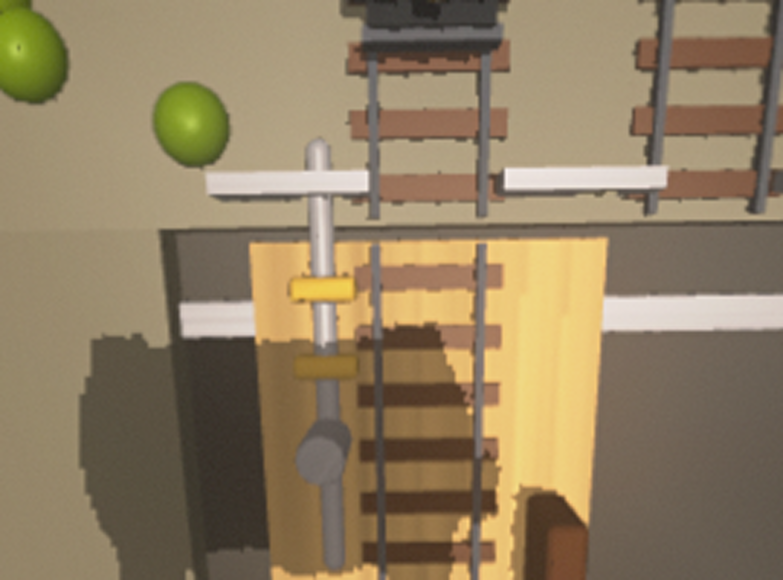

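The bolt's nose, at (318,145), has passed through the keeper at (290,183). The rails are still in line at 375 and 481, and the locomotive has not moved. The arm is clear.

```bash
python3 -c "
from h import *
print(job_done())"
```

```text
the job is handed in; nothing more can be done
None
```

The deck is in the left road's notch, lined up with the black locomotive, and the bolt is fully home through its keeper. The arm finished clear and the job was handed in at about 19 s.

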